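Find the loose wing nut in the coffee mill's parts box

ROBOT

A 6-joint arm with a two-finger parallel gripper is mounted at the origin on the work surface. World frame = base frame: x ahead of the robot, y to its left, z up, the work surface at z = 0. Lengths are in m, angles in rad, forces in N, time in s.
With the tool pointing down it reaches from about 0.3 to 0.775 m from the base axis. Payload 14.6 kg.
Tool frame: the origin (TCP) lies between the finger pads; the fingertips stand ctrl.tip_extent ahead of it and the grasp point (between the pads) lies 3 mm ahead of it (ctrl.tip_extent is the distance from the TCP to the fingertips, in m); z points along the fingers, y is the line along which they close (so a half turn about z gives the same grasp; the last joint's range is limited). The gripper opens to 94 mm and grips with 3 to 60 N. Pads are 16 mm wide; open, the fingers measure 119 mm over their backs; the gripper's body (75 mm by 177 mm) begins 78 mm behind the grasp point.
Start: joints at [1.049, 0.3, 1.521, -0, 1.321, -0.067], TCP at [0.242, 0.494, 0.227] pointing down, gripper open.
Joint ranges: [-3.03, 3.03], [-0.79, 2.21], [0.23, 2.52], [-1.04, 4.18], [0, 3.07], [-2.55, 2.55]. Speed limits (rad/s): [2.22, 2.22, 2.57, 3.14, 3.14, 3.14].

INTERFACE

Orientations are given as [roll, pitch, yaw] about the fixed x, y, z axes, in that order (R = Rz(yaw) Ry(pitch) Rx(roll)).
In Python, from station import ctrl, camrig, status gives the robot as it stands (ctrl), with the cameras (camrig) and the readings (status).
- The arm moves only by the tool shift_gripper, called as name(argument=value, ...) on one line, values as JSON. Schema: {"type":"object","properties":{"ticks":{"type":"object","properties":{"sx":{"type":"array","items":{"type":"number"},"minItems":1,"maxItems":10},"sy":{"type":"array","items":{"type":"number"},"minItems":1,"maxItems":10},"sz":{"type":"array","items":{"type":"number"},"minItems":1,"maxItems":10},"drx":{"type":"array","items":{"type":"number"},"minItems":1,"maxItems":10},"dry":{"type":"array","items":{"type":"number"},"minItems":1,"maxItems":10},"drz":{"type":"array","items":{"type":"number"},"minItems":1,"maxItems":10}},"additionalProperties":false,"required":["sx","sy","sz","drx","dry","drz"]},"aperture":{"type":"number"},"squeeze":{"type":"number"},"only":{"type":"string"},"quiet":{"type":"boolean"},"lines":{"type":"string"}},"required":["ticks"],"additionalProperties":false}. ticks is an object with one list for each field, all of the same length, 1 to 10, a row being the entries at one place: sx, sy, sz (the shift in m), drx, dry, drz (a rotation vector in rad); each row shifts and turns the commanded pose from where the row before left it, along the tool's axes as they then stand; what a row does not reach is not made up. A row lasts 1/10 s, in which the tool goes at most 0.05 m and 0.15 rad, less where a joint would pass 70% of its speed; a pose out of reach is approached as far as the arm can. aperture is the finger opening in m, set as the call begins (left out keeps the last). The fingers move at their own pace and stop on an object; squeeze is the grip in N (left out, the last holds). Time passes only in rows, so rows that do not move let the fingers close. The tool returns the time, the measured TCP pose, the force, the opening and the grip force at its end. only (a regular expression) keeps the lines of the reply that match it, lines (a string "A,B") keeps lines A to B, and quiet returns only ok. Input that does not fit is refused with a message, and nothing moves.
- status.get_obs(): the state, without advancing time (a new reading comes with each control period).
- camrig.camera(name): name is "side" or "top" or "wrist"; returns a dict with "pixels" (384x512x3 uint8, blue, green, red), "fx", "fy", "cx", "cy" (pixels), "extrinsics" (4x4, takes a point from camera to world coordinates). Camera axes: x right, y up, looking along -z (the intrinsics and any distortion apply to the point x, -y, -z); pixel columns grow to the right and rows downward; lengths in m; the calibration is good to about 2 mm. A picture is of the moment at which its call begins. There is no depth.
- ctrl.hand_in(): hands the job in; it is judged then, once.
The state is a dict: "time_s": time; "qpos": joint angles; "joint_vel": joint speeds; "tau": joint torques, N m; "ee_pos": TCP position; "eef_rot": TCP orientation; "force": force on the tool from outside, world axes, zero at the start; "moment": the same for the moment, N m; "grip_width": finger opening in m; "grip_force": force on a finger pad.
Only numpy, scipy, OpenCV 4.12 (cv2) and the standard library are available. Lean on these libraries where they do the work, as an engineer would, in place of code of your own. Each camera call takes 0.05 s, during which the arm holds its last target. There are 200 camera calls.

TASK

The coffee mill on the counter is being put back together. Its brass wing nut is the one loose part in the open black parts box, among three round brass posts that are screwed to the floor of the box. Take the wing nut out and set it down, without dropping it, on its flat foot in the empty compartment of the steel tray, and leave the copper dome in the tray's other compartment where it is.

Things in the scene. Friction and masses are not known exactly. Their poses are not given: they have to be found in the camera images.
- wing_nut: Loose brass wing nut standing on its foot in the box, any yaw. Round hub 22 mm across, 22 mm high; two wings 6 mm thick, 62 mm over the tips, rise from 8 to 30 mm above the foot. About 60 g. Origin: centre of the underside, z up, x along the wings: grip the hub across y. From its origin at least 55 mm to a wall, 80 mm to a post.
- box: Open black steel box, fixed, 240 (x) x 250 (y) x 50 mm high, walls and floor 5 mm. Origin: centre of its underside, z up; inner floor at z = 5 mm. Four places on the floor near x = +-50, y = +-55 mm: three hold fixed round brass posts (24 mm across, 24 mm high, 34 mm flange, slotted steel screw on top), one, any of the four, the wing nut.
- tray: Shallow steel tray, fixed, any yaw, 120 (x) x 240 (y) x 14 mm high, walls and floor 4 mm. Origin: centre of its underside, z up; inner floor at z = 4 mm. A 4 mm divider along x at y = 0, up to the rim, makes two compartments. The -y one is empty (112 x 114 mm, centre at x = 0, y = -59 mm); the +y one holds the copper dome.
- dome: Copper dome of the mill, loose, 80 mm across the rim, 42 mm high, standing in the +y compartment of the tray; to be left alone. Origin: centre of its underside, z up.

How it is judged:
By the outcome, as a careful person would: the job done as asked, in the order asked, and still so for the second after the job is handed in, with the robot touching nothing.
It also fails if it takes over 40 s, if anything falls off the work surface, if the arm or the gripper's body presses on something with over 40 N, if the wrist force passes 120 N, or if a joint passes its speed limit or range.

## Working session

There is one attempt and no reset: what is moved stays moved. The work goes in short steps, Python scripts to look and compute and a tool call to move; the robot and the scene stay as the last step left them, time stands still between calls to the robot, and variables do not carry over. Pictures are saved under pics/ and viewed, at most 10 in all, crops included, and the job is handed in when it is done.

```bash
ls; mkdir -p pics; python3 - <<'E'
from station import ctrl, camrig, status
import cv2,numpy as np
o=status.get_obs();print(o['ee_pos'],o['eef_rot'],ctrl.tip_extent,o['grip_width'],o['time_s'])
for n in ("top","side","wrist"):
    c=camrig.camera(n);cv2.imwrite(f"pics/{n}0.png",c["pixels"]);np.save(f"pics/{n}0.npy",c,allow_pickle=True)
    print(n,c.keys(),c['fx'],c['cx'],c['cy'],np.round(c['extrinsics'],3).tolist())
E
```

```text
pics
station.py
[0.24147883 0.49388288 0.22686755] [-3.14040940e+00 -9.04232447e-05  2.68675757e+00] 0.022 0.0938213732646673 0.0
top dict_keys(['pixels', 'fx', 'fy', 'cx', 'cy', 'extrinsics']) 372.9432667077603 256.3413750790203 189.96739757079575 [[0.027, 0.998, -0.057, 0.475], [-0.999, 0.028, 0.015, 0.018], [0.017, 0.057, 0.998, 0.862], [0.0, 0.0, 0.0, 1.0]]
side dict_keys(['pixels', 'fx', 'fy', 'cx', 'cy', 'extrinsics']) 350.15345558158504 260.79183165090734 189.6349933390899 [[-0.962, 0.213, -0.172, 0.425], [-0.274, -0.722, 0.636, 0.442], [0.011, 0.659, 0.752, 0.53], [0.0, 0.0, 0.0, 1.0]]
wrist dict_keys(['pixels', 'fx', 'fy', 'cx', 'cy', 'extrinsics']) 343.5055454077668 260.63886533461164 185.884927419853 [[0.439, -0.864, -0.247, 0.169], [0.898, 0.422, 0.122, 0.528], [-0.001, -0.275, 0.961, 0.385], [0.0, 0.0, 0.0, 1.0]]
```

View pics/top0.png

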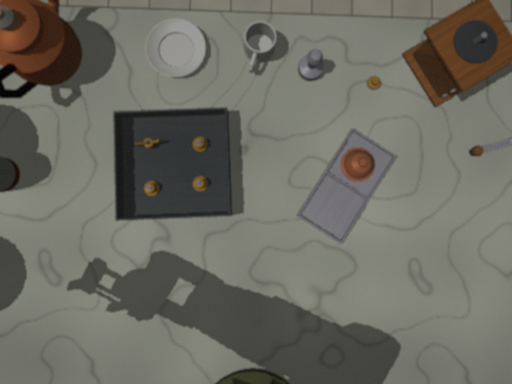

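View pics/side0.png

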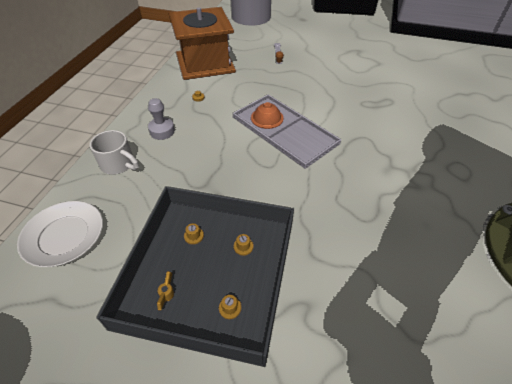

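The top view shows the wing nut at about (149,143), with its wings along image columns. The posts are at (200,144), (152,188) and (200,184). The tray's corners are near (352,130), (396,156), (342,241) and (299,214), with the dome at (358,163), so the empty compartment is the lower-left one. In the side view the nut is at about (166,290).

```bash
cat > h.py <<'E'
import numpy as np,cv2
def load(n): return np.load(f"pics/{n}.npy",allow_pickle=True).item()
def ray(c,p):
    E=c['extrinsics'];d=np.array([(p[0]-c['cx'])/c['fx'],-(p[1]-c['cy'])/c['fy'],-1.])
    d=E[:3,:3]@d;return E[:3,3],d/np.linalg.norm(d)
def plane(c,p,z):
    o,d=ray(c,p);return o+d*(z-o[2])/d[2]
def tri(obs):  # [(cam,pix)...] -> point, rms gap
    A=0;b=0;L=[ray(c,p) for c,p in obs]
    for o,d in L:
        M=np.eye(3)-np.outer(d,d);A=A+M;b=b+M@o
    x=np.linalg.solve(A,b);return x,max(np.linalg.norm((np.eye(3)-np.outer(d,d))@(x-o)) for o,d in L)
def proj(c,x):
    E=c['extrinsics'];q=E[:3,:3].T@(np.asarray(x)-E[:3,3])
    return np.array([c['cx']+c['fx']*q[0]/-q[2],c['cy']-c['fy']*q[1]/-q[2]])
def brass(c):
    h=cv2.cvtColor(c['pixels'],cv2.COLOR_BGR2HSV);return cv2.inRange(h,(10,110,60),(30,255,255))
def blobs(m,amin=20):
    n,l,s,ce=cv2.connectedComponentsWithStats(m)
    return [(ce[i],s[i],l==i) for i in range(1,n) if s[i][4]>=amin]
def save(ctrl,n,k):
    c=camrig.camera(n);cv2.imwrite(f"pics/{n}{k}.png",c["pixels"]);np.save(f"pics/{n}{k}.npy",c,allow_pickle=True);return c
E
python3 - <<'E'
from h import *
t,s=load('top0'),load('side0')
for n,c in(('top',t),('side',s)):
    for ce,st,_ in blobs(brass(c)): print(n,ce.round(1),st)
# top tray: corners
hsv=cv2.cvtColor(t['pixels'],cv2.COLOR_BGR2HSV)
for p in [(335,210),(375,160),(345,225),(280,200),(250,250)]: print(p,hsv[p[1],p[0]],t['pixels'][p[1],p[0]])
print(np.round([plane(t,p,.014) for p in [(352,130),(396,156),(342,241),(299,214)]],3).tolist())
a=cv2.resize(t['pixels'][125:205,120:220],None,fx=4,fy=4);b=cv2.resize(s['pixels'][220:320,140:260],None,fx=4,fy=4)
a=cv2.copyMakeBorder(a,0,80,0,0,cv2.BORDER_CONSTANT);d=cv2.resize(load('wrist0')['pixels'],(400,300))
e=cv2.resize(t['pixels'][120:250,290:405],(400,400))
r1=np.hstack([a[:300],b[:300,:400]]);r2=np.hstack([d,e[:300]])
cv2.imwrite('pics/m1.png',np.vstack([r1,r2]))
E
```

```text
top [26.2 37.2] [   0    0   64   74 2637]
top [470.6  43.8] [ 425    0   87   91 3439]
top [424.8  72.9] [403  39  50  67 869]
top [373.6  82.4] [368  77  13  12 121]
top [199.5 144.3] [192 137  15  15 142]
top [147.6 142.4] [135 138  25  10 120]
top [476.9 150.5] [472 147  11   8  71]
top [356.7 164. ] [342 149  32  31 700]
top [199.8 183.5] [193 176  14  16 145]
top [151.3 188.2] [144 181  15  15 139]
side [197.7  41.8] [ 136    7  100   73 3336]
side [279.   56.1] [276  52   7  10  57]
side [197.8  96. ] [192  91  12  10  91]
side [266.9 116.1] [252 102  31  26 538]
side [193.3 234.7] [184 223  20  21 278]
side [243.  245.6] [234 234  19  22 281]
side [164.7 291.1] [157 271  17  39 297]
side [229.7 307.7] [219 294  22  25 368]
(335, 210) [126  11 121] [121 116 117]
(375, 160) [144  12 108] [108 103 107]
(345, 225) [120  11 121] [121 116 116]
(280, 200) [ 35  23 135] [123 135 133]
(250, 250) [ 35  22 130] [119 130 128]
[[0.668, -0.212, 0.014], [0.611, -0.315, 0.014], [0.413, -0.193, 0.014], [0.471, -0.094, 0.014]]
```

View pics/m1.png

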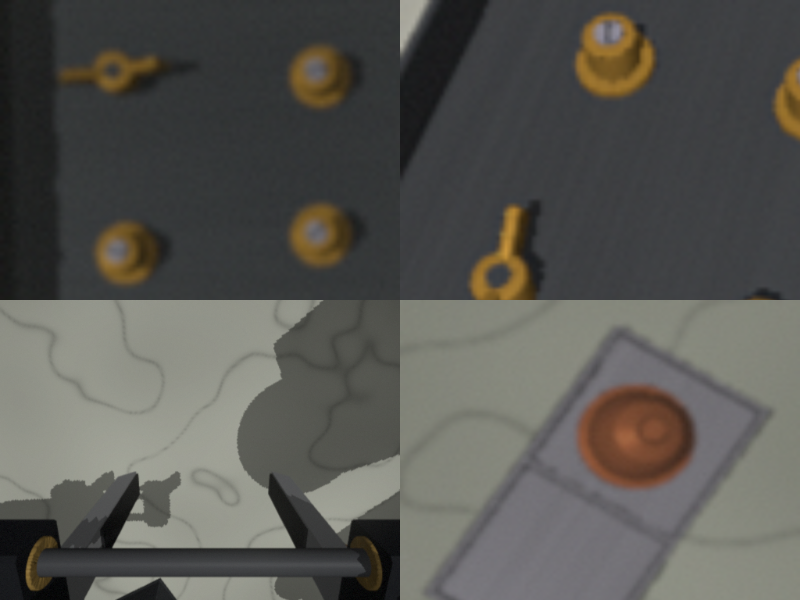

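The crops show the nut's dark hub hole at top ≈(148.2,142.7) and side ≈(165,288.8), with wing tips at top ≈(135,144) and (159,140.5). The wrist camera sees only counter and shadow so far. Next I triangulate the nut and fit the tray rim.

```bash
python3 - <<'E'
from h import *
from scipy.spatial.transform import Rotation as R
t,s=load('top0'),load('side0')
print('hole',tri([(t,(148.1,142.5)),(s,(164.8,288.5))]))
def ends(c,q):
    b=min(blobs(brass(c)),key=lambda b:np.hypot(*(b[0]-q)));ys,xs=np.nonzero(b[2]);P=np.c_[xs,ys].astype(float)
    u=np.linalg.svd(P-P.mean(0),full_matrices=False)[2][0];k=(P-P.mean(0))@u
    return [P[k<k.min()+2].mean(0),P[k>k.max()-2].mean(0)],u
et,_=ends(t,(148,143));es,_=ends(s,(165,291));print(et,es)
w=[tri([(t,a),(s,b)]) for a in et for b in es]
for x in w: print(x[0].round(4),round(x[1],4))
for n,c in(('top',t),('side',s)):
    h=cv2.cvtColor(c['pixels'],cv2.COLOR_BGR2HSV);m=cv2.inRange(h,(105,6,50),(165,60,200))
    dome=cv2.inRange(h,(0,110,40),(14,255,255));m=cv2.morphologyEx(m|dome,cv2.MORPH_CLOSE,np.ones((3,3)))
    P=(335,200) if n=='top' else (290,132)
    b=[b for b in blobs(m,300) if b[2][P[1],P[0]]][0]
    cn=max(cv2.findContours(b[2].astype(np.uint8),0,cv2.CHAIN_APPROX_NONE)[0],key=cv2.contourArea)
    W=np.array([plane(c,p[0],.014)[:2] for p in cn],np.float32)
    r=cv2.minAreaRect(W*1000);print(n,b[1],r,cv2.boxPoints(r).round(0).tolist())
# divider side check: dome
print('dome z.02',plane(t,(357.5,163.5),.02))
o=np.array([0.24147883,0.49388288,0.22686755])
E
```

```text
hole (array([0.6236715 , 0.25124941, 0.02855997]), np.float64(0.001320476923166046))
[array([136.16666667, 144.16666667]), array([158.  , 140.25])] [array([168.3, 271.9]), array([159.1, 308.2])]
[0.6047 0.255  0.0983] 0.0013
[0.6202 0.2796 0.0226] 0.0014
[0.628  0.2275 0.0357] 0.0012
[ 0.6486  0.2528 -0.0591] 0.0045
top [ 298  130   98  112 5213] ((540.6812744140625, -201.4063720703125), (117.97945404052734, 236.66664123535156), 58.73902130126953) [[409.0, -190.0], [611.0, -313.0], [672.0, -212.0], [470.0, -90.0]]
side [ 233   95  108   73 3743] ((543.581298828125, -196.1529541015625), (128.9040985107422, 247.3226776123047), 58.67877960205078) [[404.0, -187.0], [616.0, -315.0], [683.0, -205.0], [471.0, -77.0]]
dome z.02 [ 0.59005537 -0.22436937  0.02      ]
```

Checks agree: the hub top triangulates to z≈0.029 (5 + 22 mm expected). The tray rectangle measures 118×237 mm (120×240 expected). Wing yaw is about 1.72 rad. Now I move above the nut and look with the wrist camera.

```bash
cat > d.py <<'E'
import sys,numpy as np
from station import ctrl, camrig, status
from scipy.spatial.transform import Rotation as R
def go(x,y,z,yaw):
    o=status.get_obs();A=R.from_euler('xyz',o['eef_rot']);T=R.from_euler('xyz',[np.pi,0,yaw])
    print('t',o['time_s'],'rot',(A.inv()*T).as_rotvec().round(3),'d now',A.inv().apply(np.array([x,y,z])-o['ee_pos']).round(4),'d after turn',T.inv().apply(np.array([x,y,z])-o['ee_pos']).round(4),'ee',o['ee_pos'].round(4))
if __name__=='__main__': go(*map(float,sys.argv[1:]))
E
```

shift_gripper(ticks={"sx": [-0.045, -0.045, -0.045, -0.045, -0.045, -0.045, -0.045, -0.045, -0.045, -0.045], "sy": [-0.005, -0.005, -0.005, -0.005, -0.005, -0.005, -0.005, -0.005, -0.005, -0.005], "sz": [0.006, 0.006, 0.006, 0.006, 0.006, 0.006, 0.006, 0.006, 0.006, 0.006], "drx": [0, 0, 0, 0, 0, 0, 0, 0, 0, 0], "dry": [0, 0, 0, 0, 0, 0, 0, 0, 0, 0], "drz": [0, 0, 0, 0, 0, 0, 0, 0, 0, 0]}, aperture=0.05)

```text
time_s: 1.15
ee_pos: [0.6252, 0.2502, 0.1669]
eef_rot: [-3.141, -0.0, 2.687]
force: [0.2, 0.4, 0.5]
grip_width: 0.0497
grip_force: 0.0
```

shift_gripper(ticks={"sx": [0, 0, 0, 0, 0, 0, 0, 0, 0], "sy": [0, 0, 0, 0, 0, 0, 0, 0, 0], "sz": [0, 0, 0, 0, 0, 0, 0, 0, 0], "drx": [0, 0, 0, 0, 0, 0, 0, 0, 0], "dry": [0, 0, 0, 0, 0, 0, 0, 0, 0], "drz": [0.14, 0.14, 0.14, 0.14, 0.14, 0.14, 0.12, 0, 0]})

```text
time_s: 2.05
ee_pos: [0.6238, 0.2515, 0.1672]
eef_rot: [-3.141, 0.0, 1.73]
force: [-0.3, 0.0, -0.1]
grip_width: 0.0501
grip_force: 0.0
```

```bash
python3 - <<'E'
from h import *; from station import ctrl, camrig, status
from d import go
c=save(ctrl,'wrist',1)
for b in blobs(brass(c)): print(b[0].round(1),b[1])
print('proj',proj(c,(.624,.252,.027)))
go(.624,.252,.15,1.72)
E
```

```text
[503.7   6.7] [491   0  21  19 180]
[262.  178.7] [251 147  23  66 654]
[154.8 166.2] [135 149  38  36 911]
[156.3 268.7] [143 257  29  32 541]
[247.5 281.7] [232 266  32  37 768]
[145.1 337.2] [136 302  24  70 820]
[376.5 338.2] [362 303  25  69 806]
proj [261.25670166 178.7012817 ]
t 2.1 rot [-0.    0.    0.01] d now [0.0005 0.0002 0.0173] d after turn [0.0005 0.0002 0.0173] ee [0.6238 0.2515 0.1673]
```

View pics/wrist1.png

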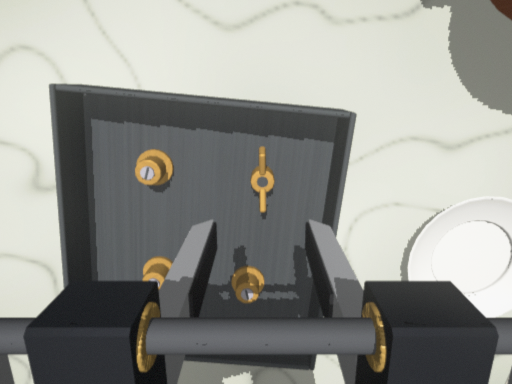

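The wrist view has the nut's hub at (262,182) with wing tips near (263,149) and (263,211), close to the prediction of (261,179). There is free space on both sides. I step down and measure from a second place.

shift_gripper(ticks={"sx": [0, 0, 0, 0], "sy": [0, 0, 0, 0], "sz": [0.03, 0.03, 0, 0], "drx": [0, 0, 0, 0], "dry": [0, 0, 0, 0], "drz": [0, 0, 0, 0]})

```text
time_s: 2.5
ee_pos: [0.624, 0.2515, 0.1081]
eef_rot: [-3.141, 0.0, 1.728]
force: [-0.1, -0.6, 1.0]
grip_width: 0.0502
grip_force: 0.0
```

```bash
python3 - <<'E'
from h import *; from station import ctrl, camrig, status
from d import go
c2=save(ctrl,'wrist',2);c1=load('wrist1');t,s=load('top0'),load('side0')
g=np.array([.624,.252,.027]);H=[];T=[]
for c in(c1,c2):
    b=min(blobs(brass(c)),key=lambda b:np.hypot(*(b[0]-proj(c,g))))
    x,y,w,h,a=b[1];sub=b[2][y:y+h,x:x+w].astype(np.uint8)
    cs,hi=cv2.findContours(sub,cv2.RETR_CCOMP,cv2.CHAIN_APPROX_NONE)
    hole=max([q for q,k in zip(cs,hi[0]) if k[3]>=0],key=len)[:,0].mean(0)+[x,y]
    ys,xs=np.nonzero(b[2])
    tips=[(xs[ys<y+6].mean(),y),(xs[ys>y+h-7].mean(),y+h-1)]
    print(b[0],b[1],'hole',hole,'tips',tips);H.append((c,hole));T.append(tips)
    P=[plane(c,p,.032) for p in tips];d=P[0]-P[1]
    print(' hole@.027',plane(c,hole,.027),'mid',(P[0]+P[1])/2,'len',np.linalg.norm(d),'yaw',np.arctan2(d[1],d[0]))
print('tri wrist',tri(H),'tri all',tri(H+[(t,(148.1,142.5)),(s,(164.8,288.5))]))
E
```

```text
[262.04892966 178.74617737] [251 147  23  66 654] hole [261.97058824 181.5       ] tips [(np.float64(261.57142857142856), np.int32(147)), (np.float64(262.4193548387097), np.int32(212))]
 hole@.027 [0.62504928 0.24953386 0.027     ] mid [0.6246814 0.2518973 0.032    ] len 0.05940334326508747 yaw 1.7444278093801178
[262.160199   199.23482587] [ 248  160   29   81 1005] hole [262.075 202.975] tips [(np.float64(261.5853658536585), np.int32(160)), (np.float64(262.5853658536585), np.int32(240))]
 hole@.027 [0.62519727 0.24938195 0.027     ] mid [0.62473357 0.25228021 0.032     ] len 0.06041658157276718 yaw 1.7415122037822233
tri wrist (array([0.62499074, 0.25022407, 0.02953492]), np.float64(6.110025896515075e-05)) tri all (array([0.6243617 , 0.25060981, 0.02874836]), np.float64(0.0019711616184145634))
```

```bash
python3 -c "
import cv2;a=cv2.imread('pics/wrist2.png');cv2.imwrite('pics/w2c.png',cv2.resize(a[120:320,170:370],None,fx=3,fy=3))"
```

```text
(no output)
```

View pics/w2c.png

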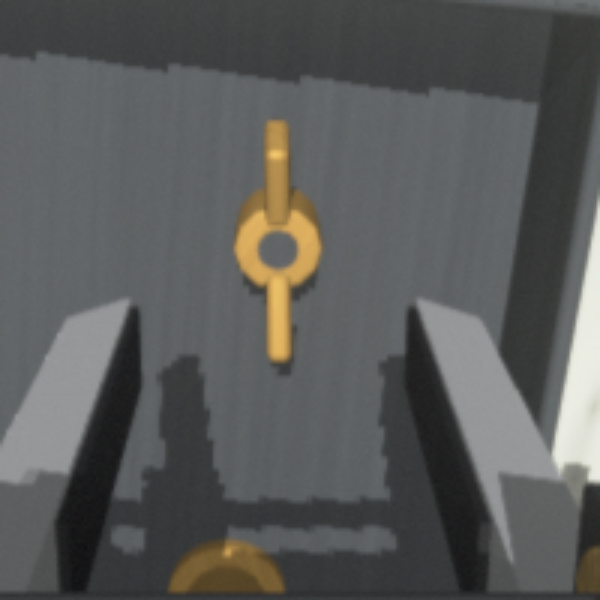

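The hub axis is at about (0.6248, 0.2502), its top at z≈0.029, yaw 1.743. Wing span reads 60 mm (62 expected). I align and descend to TCP z≈0.032, which puts the fingertips 5 mm above the floor.

```bash
python3 d.py .6248 .2502 .032 1.743
```

```text
t 2.55 rot [ 0.002 -0.    -0.015] d now [-0.0015 -0.0001  0.0771] d after turn [-0.0015  0.      0.0771] ee [0.6245 0.2517 0.1091]
```

shift_gripper(ticks={"sx": [-0.0015, 0, 0, 0, 0, 0, 0], "sy": [0, 0, 0, 0, 0, 0, 0], "sz": [0.015, 0.02, 0.02, 0.015, 0.006, 0, 0], "drx": [0, 0, 0, 0, 0, 0, 0], "dry": [0, 0, 0, 0, 0, 0, 0], "drz": [-0.015, 0, 0, 0, 0, 0, 0]})

```text
time_s: 3.25
ee_pos: [0.6246, 0.2501, 0.0323]
eef_rot: [3.14, -0.0, 1.742]
force: [0.0, 0.5, 1.2]
grip_width: 0.0498
grip_force: 0.0
```

```bash
python3 d.py .6248 .2502 .032 1.743
```

```text
t 3.25 rot [ 0.001 -0.    -0.001] d now [0.     0.0002 0.0003] d after turn [0.     0.0002 0.0003] ee [0.6246 0.2501 0.0323]
```

shift_gripper(ticks={"sx": [0, 0, 0, 0, 0, 0, 0, 0], "sy": [0, 0, 0, 0, 0, 0, 0, 0], "sz": [0, 0, 0, 0, 0, 0, 0, 0], "drx": [0, 0, 0, 0, 0, 0, 0, 0], "dry": [0, 0, 0, 0, 0, 0, 0, 0], "drz": [0, 0, 0, 0, 0, 0, 0, 0]}, aperture=0.015, squeeze=20)

```text
time_s: 4.05
ee_pos: [0.6243, 0.25, 0.0317]
eef_rot: [3.141, -0.0, 1.742]
force: [-0.3, -0.4, 3.7]
grip_width: 0.0212
grip_force: 20.0
```

Grip width is 21 mm, matching the hub. I lift and check.

shift_gripper(ticks={"sx": [0, 0, 0, 0, 0, 0, 0], "sy": [0, 0, 0, 0, 0, 0, 0], "sz": [-0.01, -0.02, -0.03, -0.03, -0.03, -0.01, 0], "drx": [0, 0, 0, 0, 0, 0, 0], "dry": [0, 0, 0, 0, 0, 0, 0], "drz": [0, 0, 0, 0, 0, 0, 0]})

```text
time_s: 4.75
ee_pos: [0.6245, 0.2501, 0.1627]
eef_rot: [3.139, -0.0, 1.742]
force: [0.0, -0.4, -0.7]
grip_width: 0.0214
grip_force: 20.0
```

```bash
python3 - <<'E'
from h import *; from station import ctrl, camrig, status
c=save(ctrl,'wrist',3);cv2.imwrite('pics/w3.png',c['pixels'])
from d import go
go(.490,-.171,.16,1.028)
E
```

```text
t 4.8 rot [-0.     0.     0.714] d now [-0.392  -0.2036  0.001 ] d after turn [-0.4296  0.1027  0.0009] ee [0.6239 0.2499 0.1609]
```

View pics/w3.png

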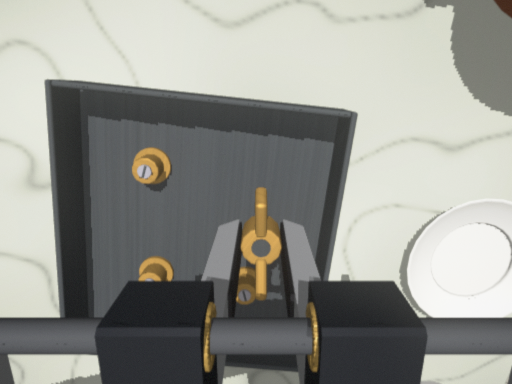

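The nut is held level between the pads, hub at (262,245), and the box place is empty. I carry it over the tray.

shift_gripper(ticks={"sx": [-0.02, -0.041, -0.041, -0.041, -0.041, -0.041, -0.041, -0.041, -0.041, -0.041], "sy": [-0.01, -0.0215, -0.0215, -0.0215, -0.0215, -0.0215, -0.0215, -0.0215, -0.0215, -0.0215], "sz": [0, 0, 0, 0, 0, 0, 0, 0, 0, 0], "drx": [0, 0, 0, 0, 0, 0, 0, 0, 0, 0], "dry": [0, 0, 0, 0, 0, 0, 0, 0, 0, 0], "drz": [0, 0, 0, 0, 0, 0, 0, 0, 0, 0]})

```text
time_s: 5.8
ee_pos: [0.4882, -0.1693, 0.1597]
eef_rot: [-3.139, -0.002, 1.742]
force: [1.1, -0.6, -0.3]
grip_width: 0.0215
grip_force: 20.0
```

shift_gripper(ticks={"sx": [-0.003, 0, 0, 0, 0, 0, 0, 0], "sy": [0, 0, 0, 0, 0, 0, 0, 0], "sz": [0, 0, 0, 0, 0, 0, 0, 0], "drx": [0, 0, 0, 0, 0, 0, 0, 0], "dry": [0, 0, 0, 0, 0, 0, 0, 0], "drz": [0.12, 0.12, 0.12, 0.12, 0.12, 0.114, 0, 0]})

```text
time_s: 6.6
ee_pos: [0.4899, -0.1707, 0.1603]
eef_rot: [-3.14, 0.0, 1.031]
force: [-0.7, 0.1, -0.2]
grip_width: 0.0213
grip_force: 20.0
```

```bash
python3 - <<'E'
from h import *; from station import ctrl, camrig, status
from d import go
c=save(ctrl,'wrist',4);go(.490,-.171,.16,1.028)
t=load('top0')
# predicted tray landmarks in this view
C=np.array([.5407,-.2014]);v=np.array([.854,-.520]);u=np.array([.520,.854])
for a,b in((60,-120),(-60,-120),(60,0),(-60,0),(60,120),(-60,120)): print((a,b),proj(c,[*(C+u*a/1e3+v*b/1e3),.014]).round(1))
E
```

```text
t 6.65 rot [-0.002  0.     0.003] d now [-0.0002  0.0002  0.0006] d after turn [-0.0002  0.0002  0.0006] ee [ 0.49   -0.1707  0.1606]
(60, -120) [190.9 109.8]
(-60, -120) [196.9 237.2]
(60, 0) [329.4 110.9]
(-60, 0) [321.6 238.2]
(60, 120) [467.8 112. ]
(-60, 120) [446.2 239.2]
```

View pics/wrist4.png

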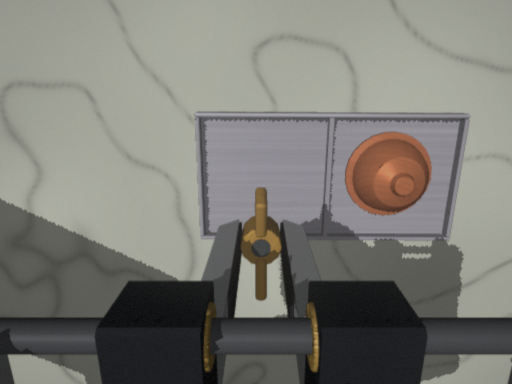

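The tray is square in view: rim corners at (196,113), (468,115), (449,240) and (202,240), divider from (331,115) to (325,238). The dome is on the right and the compartment on the left is empty. I triangulate the rim corners against the top view.

```bash
python3 - <<'E'
from h import *
t,s,w=load('top0'),load('side0'),load('wrist4')
W=[(196,113),(468,115),(449,240),(202,240)];T=[(299,214),(352,130),(396,156),(342,241)]
# order wrist: (60,-120),(60,120),(-60,120),(-60,-120)
for a,b in zip(W,T): x,g=tri([(w,a),(t,b)]);print(x.round(4),round(g,4))
P=np.array([plane(w,a,.014)[:2] for a in W]);print(P.round(4).tolist(),[np.linalg.norm(P[i]-P[i-1]).round(4) for i in range(4)])
C=P.mean(0);v=P[1]+P[2]-P[0]-P[3];v/=np.linalg.norm(v)
D=(plane(w,(331,115),.014)+plane(w,(325,238),.014))[:2]/2
print('centre',C,'divider mid',D,'v',v,np.arctan2(v[1],v[0])+np.pi/2,'slot',C-.059*v, 'from div',D-.059*v)
E
```

```text
[ 0.4718 -0.0929  0.017 ] 0.0006
[ 0.6631 -0.2066  0.0364] 0.0003
[ 0.6104 -0.311   0.0234] 0.0011
[ 0.4138 -0.1911  0.0246] 0.0009
[[0.4717, -0.0923], [0.6735, -0.2151], [0.614, -0.3173], [0.4096, -0.1952]] [np.float64(0.1201), np.float64(0.2362), np.float64(0.1183), np.float64(0.238)]
centre [ 0.54220382 -0.20496122] divider mid [ 0.54195222 -0.20408616] v [ 0.85647233 -0.51619293] 1.0283964212287695 slot [ 0.49167195 -0.17450584] from div [ 0.49142035 -0.17363078]
```

Rim lengths fit at z=0.014 and both slot estimates agree at (0.4915, −0.174), but the corner heights are noisy with this baseline. I shift, go down 6 cm and measure the rim height from a second wrist place.

shift_gripper(ticks={"sx": [-0.001, -0.001, 0, 0, 0], "sy": [0.001, 0.002, 0, 0, 0], "sz": [0.02, 0.02, 0.02, 0, 0], "drx": [0, 0, 0, 0, 0], "dry": [0, 0, 0, 0, 0], "drz": [0, 0, 0, 0, 0]})

```text
time_s: 7.15
ee_pos: [0.4918, -0.1741, 0.1017]
eef_rot: [-3.141, 0.0, 1.029]
force: [-0.6, 0.3, 0.3]
grip_width: 0.0217
grip_force: 20.0
```

```bash
python3 - <<'E'
from h import *; from station import ctrl, camrig, status
from d import go
c=save(ctrl,'wrist',5);go(.4915,-.174,.04,1.028)
w=load('wrist4')
for a in[(196,113),(468,115),(331,115),(202,240)]: print(proj(c,plane(w,a,.014)).round(1))
E
```

```text
t 7.2 rot [ 0.001 -0.     0.001] d now [-0.0001 -0.0007  0.0622] d after turn [-0.0001 -0.0007  0.0622] ee [ 0.4922 -0.1743  0.1022]
[175.3 116.4]
[511.2 118.1]
[342.1 118.5]
[185.4 269.3]
```

View pics/wrist5.png

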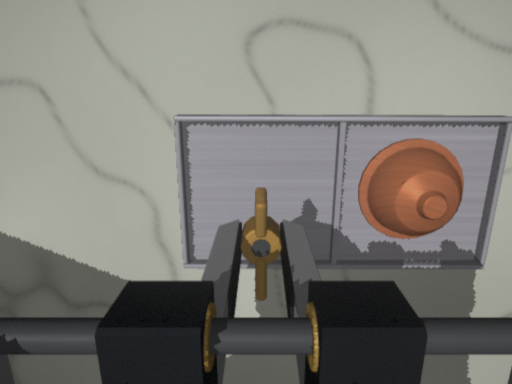

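Observed corners (176,116), (512,119), (184,270) and the divider at (342,119) match the z=0.014 prediction to about 1 px, so the rim height holds. The dome is unmoved. The foot sits 26.7 mm below the TCP, so contact is expected near TCP z≈0.031. I descend and slow at the end.

```bash
python3 - <<'E'
from h import *
a,b=load('wrist4'),load('wrist5')
for p,q in(((196,113),(176,116)),((468,115),(512,119)),((202,240),(184,270)),((331,115),(342,119))): print(tri([(a,p),(b,q)])[0].round(3))
E
```

```text
[ 0.47  -0.092  0.005]
[ 0.671 -0.213  0.02 ]
[ 0.413 -0.192  0.023]
[ 0.571 -0.154  0.016]
```

shift_gripper(ticks={"sx": [0, 0, 0, 0, 0, 0, 0], "sy": [0, 0, 0, 0, 0, 0, 0], "sz": [0.015, 0.02, 0.015, 0.012, 0.005, 0, 0], "drx": [0, 0, 0, 0, 0, 0, 0], "dry": [0, 0, 0, 0, 0, 0, 0], "drz": [0, 0, 0, 0, 0, 0, 0]})

```text
time_s: 7.9
ee_pos: [0.4922, -0.1743, 0.0352]
eef_rot: [3.141, -0.0, 1.028]
force: [-0.7, -0.6, -0.3]
grip_width: 0.0212
grip_force: 20.0
```

shift_gripper(ticks={"sx": [0, 0, 0, 0], "sy": [0, 0, 0, 0], "sz": [0.001, 0.001, 0, 0], "drx": [0, 0, 0, 0], "dry": [0, 0, 0, 0], "drz": [0, 0, 0, 0]})

```text
time_s: 8.3
ee_pos: [0.4919, -0.1742, 0.0326]
eef_rot: [3.141, -0.0, 1.028]
force: [0.7, 0.5, -1.0]
grip_width: 0.0215
grip_force: 20.0
```

The mean rim height is 0.016, which fits. I continue in small steps until contact.

shift_gripper(ticks={"sx": [0, 0, 0], "sy": [0, 0, 0], "sz": [0.001, 0, 0], "drx": [0, 0, 0], "dry": [0, 0, 0], "drz": [0, 0, 0]})

```text
time_s: 8.6
ee_pos: [0.4918, -0.1742, 0.0314]
eef_rot: [-3.142, 0.0, 1.028]
force: [0.0, 0.2, -0.1]
grip_width: 0.0211
grip_force: 20.0
```

shift_gripper(ticks={"sx": [0, 0, 0], "sy": [0, 0, 0], "sz": [0.0005, 0, 0], "drx": [0, 0, 0], "dry": [0, 0, 0], "drz": [0, 0, 0]})

```text
time_s: 8.9
ee_pos: [0.4918, -0.1742, 0.0309]
eef_rot: [-3.142, 0.0, 1.028]
force: [0.6, -0.3, 0.6]
grip_width: 0.0216
grip_force: 20.0
```

shift_gripper(ticks={"sx": [0, 0, 0], "sy": [0, 0, 0], "sz": [0.0005, 0, 0], "drx": [0, 0, 0], "dry": [0, 0, 0], "drz": [0, 0, 0]})

```text
time_s: 9.2
ee_pos: [0.4919, -0.1742, 0.0306]
eef_rot: [3.141, -0.0, 1.028]
force: [-2.6, 0.8, 4.4]
grip_width: 0.0214
grip_force: 20.0
```

```bash
python3 -c "
from station import ctrl, camrig, status
o=status.get_obs();print(o['force'],o['ee_pos'])"
```

```text
[-2.61389994  0.80968757  4.42770203] [ 0.49191645 -0.17418789  0.03064862]
```

Contact shows at 4.4 N and z=0.0306, as predicted. I release and go straight up.

shift_gripper(ticks={"sx": [0, 0, 0, 0, 0], "sy": [0, 0, 0, 0, 0], "sz": [0, 0, 0, 0, 0], "drx": [0, 0, 0, 0, 0], "dry": [0, 0, 0, 0, 0], "drz": [0, 0, 0, 0, 0]}, aperture=0.045)

```text
time_s: 9.7
ee_pos: [0.4918, -0.1742, 0.0304]
eef_rot: [-3.141, 0.0, 1.028]
force: [0.9, 0.3, -0.5]
grip_width: 0.045
grip_force: 0.0
```

shift_gripper(ticks={"sx": [0, 0, 0, 0, 0, 0, 0], "sy": [0, 0, 0, 0, 0, 0, 0], "sz": [-0.01, -0.03, -0.04, -0.04, -0.03, 0, 0], "drx": [0, 0, 0, 0, 0, 0, 0], "dry": [0, 0, 0, 0, 0, 0, 0], "drz": [0, 0, 0, 0, 0, 0, 0]})

```text
time_s: 10.4
ee_pos: [0.4918, -0.1741, 0.181]
eef_rot: [3.14, -0.0, 1.028]
force: [-0.6, 0.3, 0.4]
grip_width: 0.0449
grip_force: 0.0
```

```bash
python3 - <<'E'
from h import *; from station import ctrl, camrig, status
c=save(ctrl,'wrist',6);s=save(ctrl,'side',6);t=save(ctrl,'top',6)
cv2.imwrite('pics/m6.png',np.vstack([cv2.resize(c['pixels'][60:310],(800,390)),np.hstack([cv2.resize(s['pixels'][85:170,220:345],(400,200)),cv2.resize(t['pixels'][125:245,280:400],(400,200))])]))
E
```

```text
(no output)
```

View pics/m6.png

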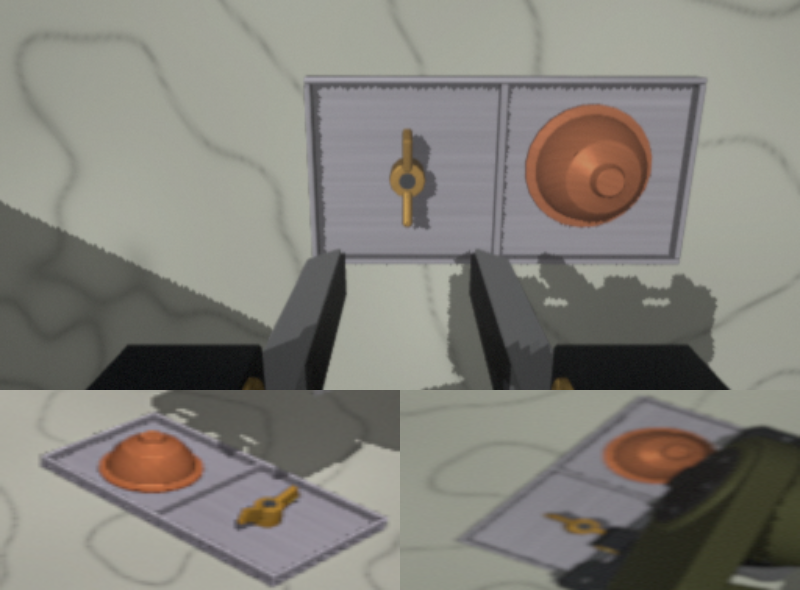

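The nut stands upright in the middle of the empty compartment (crop (407,180)), the dome is untouched at (588,165), and the gripper is clear. I hand in.

```bash
python3 -c "
from station import ctrl, camrig, status
print(ctrl.hand_in())"
```

```text
the job is handed in; nothing more can be done
None
```

The wing nut stands on its foot in the tray's empty compartment, set down without a drop, with the dome untouched and the arm clear; I handed the job in at about 10.5 s, and no verdict was shown.

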